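# Slide the serving tray out over the end of its riser

## Task

Push the white tray along the wooden riser towards the customers' side (the robot's left) until its leading short edge sticks out about 4 cm past the riser's left end (between 3 and 5 cm is fine), so that a waiter can get fingers under it. Leave it lying flat, square to that end and near the middle of the riser's width (its middle within 3 cm of the riser's centre line), and take the hand away. Only push it with the fingers, never pick it up, and do not disturb the jar, the shot glass or the cup standing beside the riser.

Things in the scene. Friction and masses are not known exactly. Their poses are not given: they have to be found in the camera images.
- riser: low wooden serving riser fixed to the worktop, 180 (its x) x 280 (its y) x 40 mm high, flat level top 40 mm above the worktop. Origin at the centre of its underside, on the worktop. Its +y points to its left end, the end which the tray must overhang; its centre line runs along y.
- riser_edge (a point): middle of the top edge of the riser's left (+y) end, 40 mm above the worktop, 140 mm from the riser's origin along its y; axes as the riser's.
- tray: shallow white rectangular tray lying loose on the riser, 170 (its x) x 125 (its y) x 12 mm high, about 0.16 kg (0.1 to 0.23), a plain box shape to the touch. Origin at the centre of its underside. Its +x points to its leading short edge, roughly along the riser's +y; at the start it lies up to about 20 degrees askew on the riser, leading edge some 4 to 9 cm short of the riser's end.
- tray_front (a point): middle of the tray's leading short edge (the one to be pushed out over the riser's end), at its underside, 85 mm from the tray's origin along its x. The opposite short edge lies 170 mm behind it.
- jar: small clear glass dome with an amber bead on a glass saucer, 70 mm wide, 62 mm high, standing loose on the worktop on the riser's far side (away from the robot); origin at the centre of its underside. Leave alone.
- shot_glass: clear shot glass, 49 mm wide, 62 mm high, standing loose on the worktop on the riser's far side; origin at the centre of its underside. Leave alone.
- cup: striped espresso cup with one handle, 84 mm long over the handle, 60 mm wide, 49 mm high, standing loose on the worktop on the riser's near side (towards the robot); origin at its underside. Leave alone.

How it is judged (in metres and radians):
At the end, for the whole second after the job is handed in: The middle of the tray's leading edge is 30 to 50 mm past the riser's left end; the tray is square to the riser within 0.14 rad (8 degrees), its centre within 30 mm of the riser's centre line, flat on the riser and at rest; jar, shot glass and cup stand upright within 15 mm of where they were (y of tray_front in the frame of riser_edge between 0.03 and 0.05 m and x of tray in the frame of riser between -0.03 and 0.03 m and z of tray in the frame of riser between 0.036 and 0.044 m and angle between the x axis of tray and the y axis of riser, either way round below 0.14 rad and angle between tray's own z axis and vertical below 0.05 rad and linear speed of tray below 0.01 m/s and distance of each of jar, shot_glass, cup from where it was at the start of the episode below 0.015 m and angle between each of jar, shot_glass, cup's own z axis and vertical below 0.1 rad); the robot touches nothing.
It fails at once if the tray is lifted, tipped or knocked off the riser (height (world z) of tray above 0.05 m or height (world z) of tray below 0.03 m or angle between tray's own z axis and vertical above 0.15 rad).
It fails at once if the jar is moved more than 15 mm or tipped (distance of jar from where it was at the start of the episode above 0.015 m or angle between jar's own z axis and vertical above 0.25 rad).
It fails at once if the shot glass is moved more than 15 mm or tipped (distance of shot_glass from where it was at the start of the episode above 0.015 m or angle between shot_glass's own z axis and vertical above 0.25 rad).
It fails at once if the cup is moved more than 15 mm or tipped (distance of cup from where it was at the start of the episode above 0.015 m or angle between cup's own z axis and vertical above 0.25 rad).
It also fails if it takes over 42 s, if anything falls off the work surface, if the arm or the gripper's body presses on something with over 40 N, if the wrist force passes 120 N, or if a joint passes its speed limit or range.

## Robot

A 6-joint arm with a two-finger parallel gripper is mounted at the origin on the work surface; the furniture and walls round the work are solid. World frame = base frame: x ahead of the robot, y to its left, z up, the work surface at z = 0. Lengths are in m, angles in degrees, forces in N, time in s.
With the tool pointing down it reaches from about 0.325 to 0.85 m from the base axis. Payload 15.5 kg.
Tool frame: the origin (TCP) lies midway between the tips of the shut fingers; the grasp point (between the pads) lies 19 mm behind it; y points along the fingers, x is the direction in which the jaws open and shut, and the axes are right-handed (so a half turn about y gives the same grasp; the last joint's range is limited). The gripper opens to 91 mm and grips with 3 to 60 N. Pads are 32 mm wide; open, the fingers measure 118 mm over their backs; the gripper's body (76 mm by 178 mm) begins 60 mm behind the grasp point.
Start: joints at [66.32, 28.281, 77.091, -0, 74.628, -5.472], TCP at [0.195, 0.594, 0.178] pointing down, gripper open.
Joint ranges: [-166.48, 166.48], [-47.26, 123.95], [12.59, 153.08], [-70.14, 250.14], [6.76, 159.57], [-176.63, 176.63]. Speed limits (degrees/s): [108.29, 108.29, 147.25, 172.46, 172.46, 172.46].

## Interface

Orientations are given as a 3x3 rotation matrix whose columns are the frame's x, y, z axes.
In Python, from bench import ctrl gives the robot as it stands. The module is installed in compiled form; this text tells all that it offers. Calls block until the motion is done:
- ctrl.goto(position, orientation): joint-space move of the TCP to a pose.
- ctrl.move_l(position, vel=0.15, ori=None, contact_N=None): straight line of the TCP; ori=None keeps the orientation; vel is the mean speed in m/s. With contact_N (N) it stops when the force on the tool has changed by that much, and returns True; else False.
- ctrl.movej(angles): joint-space move.
- ctrl.command_gripper(opening): opening from 0.0 (shut) to 1.0 (fully open); the grip force is fixed at half the most; returns when the fingers have stopped.
- ctrl.sleep(seconds).
- ctrl.ik(position, orientation): joint angles nearest the present ones, or None.
- ctrl.read_camera(name): name is "side" or "top"; returns the picture (384x512x3 uint8, blue, green, red); there is no depth.
- ctrl.camera_params(name): a dict with "fx", "fy", "cx", "cy" (pixels), "pose" (4x4, takes a point from camera to world coordinates). Camera axes: x right, y up, looking along -z (the intrinsics and any distortion apply to the point x, -y, -z); pixel columns grow to the right and rows downward; lengths in m; the calibration is good to about 2 mm. A picture is of the moment at which its call begins. camera_params takes no time and is no camera call.
A pose or a line that the arm cannot do raises ctrl.MotionError and nothing moves.
- ctrl.sign_off(): hands the job in, once; it reports no verdict.
Readings, each from a call of its own:
- ctrl.current_t(): time.
- ctrl.current_q(): joint angles.
- ctrl.current_dq(): joint speeds.
- ctrl.current_effort(): joint torques, N m.
- ctrl.current_tool_pos(): TCP position.
- ctrl.current_eef_rot(): TCP orientation.
- ctrl.current_contact_force(): force on the tool from outside, world axes, zero at the start.
- ctrl.current_wrist_torque(): the same for the moment, N m.
- ctrl.current_grip_width(): opening from 0.0 (shut) to 1.0 (fully open).
Only numpy, scipy, OpenCV 4.12 (cv2) and the standard library are available. Lean on these libraries where they do the work, as an engineer would, in place of code of your own. Each camera call takes 0.05 s, during which the arm holds its last target.

## Working session

There is one attempt and no reset: what is moved stays moved. The work goes in short steps, each a Python script; the robot and the scene stay as the last script left them, time stands still between calls to the robot, and variables do not carry over. Pictures are saved under pics/ and viewed, and the job is handed in when it is done.

```bash
mkdir -p pics; python3 - <<'E'
from bench import ctrl
import cv2
for n in("top","side"):
    im=ctrl.read_camera(n); cv2.imwrite(f"pics/{n}0.png",im)
    p=ctrl.camera_params(n); print(n,p)
print(ctrl.current_t(),ctrl.current_eef_rot())
E
```

```text
top {'fx': 352.8367279101296, 'fy': 352.8367279101296, 'cx': 252.26391942661647, 'cy': 189.1989943494363, 'pose': array([[-0.00807778,  0.9932353 , -0.1158378 ,  0.44109904],
       [-0.99981983, -0.00603229,  0.01799798,  0.10995665],
       [ 0.01717746,  0.11596231,  0.99310507,  0.92140946],
       [ 0.        ,  0.        ,  0.        ,  1.        ]])}
side {'fx': 405.00963972249644, 'fy': 405.00963972249644, 'cx': 253.3888502435565, 'cy': 188.51845109694565, 'pose': array([[-0.98330774,  0.08862278, -0.15890845,  0.39790826],
       [-0.18193201, -0.49125628,  0.8518028 ,  0.8295696 ],
       [-0.00257564,  0.86649482,  0.49917943,  0.49183822],
       [ 0.        ,  0.        ,  0.        ,  1.        ]])}
0.1 [[ 3.12446090e-01 -3.85712913e-04 -9.49935415e-01]
 [ 9.49934846e-01 -1.04023102e-03  3.12446325e-01]
 [-1.10866687e-03 -9.99999385e-01  4.13860212e-05]]
```

View pics/top0.png

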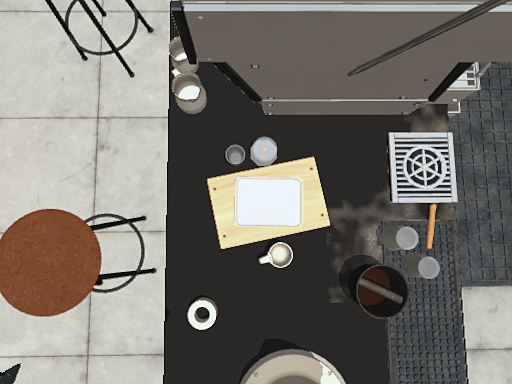

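View pics/side0.png

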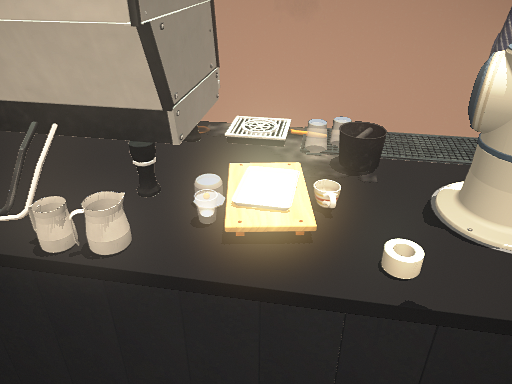

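```bash
python3 - <<'E'
import cv2
a=cv2.imread("pics/top0.png")[120:280,190:350]; cv2.imwrite("pics/topc.png",cv2.resize(a,None,fx=3.75,fy=3.75,interpolation=cv2.INTER_CUBIC))
a=cv2.imread("pics/side0.png")[140:260,180:360]; cv2.imwrite("pics/sidec.png",cv2.resize(a,None,fx=4.4,fy=4.4,interpolation=cv2.INTER_CUBIC))
E
```

```text
(no output)
```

View pics/topc.png

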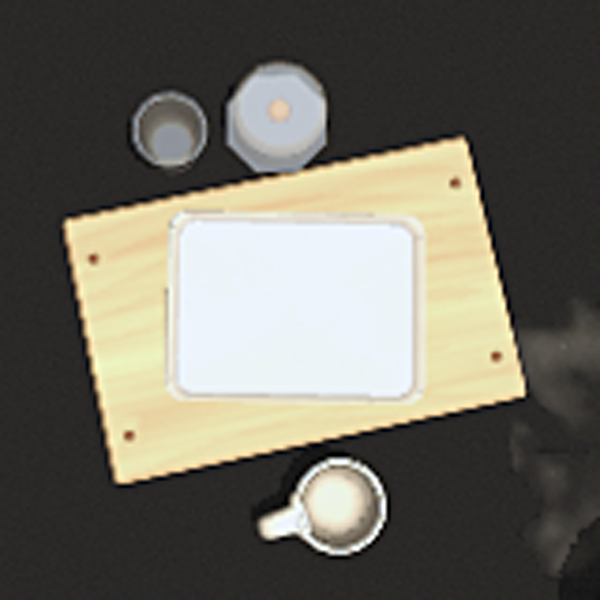

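View pics/sidec.png

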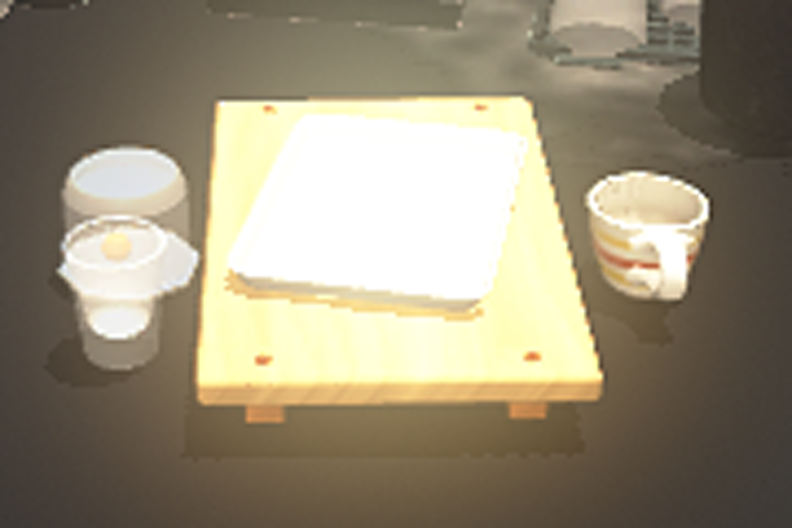

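```bash
cat > h.py <<'E'
import numpy as np, cv2, json
from bench import ctrl
def ray(n,px):
    p=ctrl.camera_params(n);T=p["pose"]
    d=np.array([(px[0]-p["cx"])/p["fx"],-(px[1]-p["cy"])/p["fy"],-1.])
    return T[:3,3],T[:3,:3]@d
def onz(n,px,z):
    o,d=ray(n,px); return o+d*(z-o[2])/d[2]
def tri(a,b):
    o1,d1=ray("top",a);o2,d2=ray("side",b)
    s=np.linalg.lstsq(np.c_[d1,-d2],o2-o1,rcond=None)[0]
    p,q=o1+s[0]*d1,o2+s[1]*d2
    return (p+q)/2,np.linalg.norm(p-q)
def uc(d,f,o): return (np.array(d)+.5)/f-.5+np.array(o)
def proj(n,P):
    p=ctrl.camera_params(n);T=p["pose"]; c=T[:3,:3].T@(np.array(P)-T[:3,3])
    return np.array([p["cx"]+p["fx"]*c[0]/-c[2], p["cy"]-p["fy"]*c[1]/-c[2]])
E
python3 - <<'E'
from h import *
np.set_printoptions(precision=4,suppress=True)
rt=[uc(c,3.75,(190,120)) for c in [(65,218),(466,137),(525,397),(117,485)]]
rs=[uc(c,4.4,(180,140)) for c in [(198,385),(217,98),(530,97),(601,384)]]
tt=[uc(c,3.75,(190,120)) for c in [(167,211),(424,217),(424,403),(167,397)]]
ts=[uc(c,4.4,(180,140)) for c in [(230,275),(295,112),(527,130),(485,300)]]
for A,B,z in((rt,rs,.04),(tt,ts,.052)):
    for a,b in zip(A,B): print(*tri(a,b),onz("top",a,z)[:2],onz("side",b,z)[:2])
    for nm,S in(("top",A),("side",B)):
        P=np.array([onz(nm,s,z)[:2] for s in S]); e=[np.linalg.norm(P[i]-P[i-1]) for i in range(4)]
        print(nm,P.mean(0),e,[np.degrees(np.arctan2(*(v)[::-1])) for v in (P[0]-P[1],P[3]-P[2])])
for nm,px,z in(("jar",(277,112),.03),("shot",(170,130),.05),("cup",(340,507),.049),("handle",(262,528),.03)): print(nm,onz("top",uc(px,3.75,(190,120)),z))
E
```

```text
[0.5725 0.2081 0.0356] 0.00344518842031753 [0.5736 0.2079] [0.5691 0.2142]
[ 0.6276 -0.0641  0.0394] 0.0006069052427557598 [ 0.6278 -0.064 ] [ 0.627  -0.0629]
[ 0.4511 -0.0987  0.0386] 0.0009077934508645515 [ 0.4516 -0.0983] [ 0.4505 -0.0959]
[0.3961 0.1731 0.0337] 0.00047704708431458247 [0.3962 0.1726] [0.3964 0.1821]
top [0.5123 0.0545] [np.float64(0.18089103430110293), np.float64(0.2771888317929752), np.float64(0.17955424722572932), np.float64(0.2765363945495119)] [np.float64(101.27392468267213), np.float64(101.55120687241562)]
side [0.5107 0.0594] [np.float64(0.17567957119854816), np.float64(0.2830687652937525), np.float64(0.1795419113677284), np.float64(0.28325048169246847)] [np.float64(101.80308241775084), np.float64(101.02091816122092)]
[0.5743 0.1387 0.0501] 0.004324942639124102 [0.5761 0.139 ] [0.5713 0.1419]
[ 0.5732 -0.032   0.0508] 0.0037061842422401203 [ 0.5712 -0.032 ] [ 0.5746 -0.0298]
[ 0.4476 -0.0288  0.053 ] 0.0007983360827218068 [ 0.448 -0.029] [ 0.4473 -0.0307]
[0.4526 0.1393 0.05  ] 0.0012896713234911343 [0.4533 0.1393] [0.4518 0.1423]
top [0.5121 0.0543] [np.float64(0.12286476697598289), np.float64(0.17106250830693087), np.float64(0.12316560810554429), np.float64(0.16829219649126012)] [np.float64(88.33646770713248), np.float64(88.21930643488378)]
side [0.5112 0.0559] [np.float64(0.11949597064227915), np.float64(0.171798114073982), np.float64(0.12729262043851314), np.float64(0.17310722350577704)] [np.float64(91.12351285589276), np.float64(88.53516161331798)]
jar [0.648 0.064 0.03 ]
shot [0.6313 0.1369 0.05  ]
cup [0.3812 0.027  0.049 ]
handle [0.3667 0.0772 0.03  ]
```

```bash
python3 - <<'E'
from h import *
np.set_printoptions(precision=3,suppress=True)
for a in((192,65),(265,113),(262,100),(220,65)):
  for b in((180,140),(218,83),(160,20)): print(a,b,*tri(a,b))
for z in(0,.1,.2,.3,.4): print(z,onz("top",(265,113),z))
C=np.array([.512,.0555]);u=np.array([np.cos(np.radians(101.4)),np.sin(np.radians(101.4))]);v=np.array([-u[1],u[0]])
np.set_printoptions(precision=1,suppress=True)
for s in(1,-1):
  R=np.c_[np.r_[s*v,0],[0,0,-1],np.cross(np.r_[s*v,0],[0,0,-1])]
  for d,z in((-.135,.16),(-.135,.047),(-.006,.047)):
    q=ctrl.ik(np.r_[C+d*u,z],R); print(s,d,z,q)
E
```

```text
(192, 65) (180, 140) [0.706 0.204 0.235] 0.1283123136015009
(192, 65) (218, 83) [0.644 0.188 0.341] 0.14697381904929868
(192, 65) (160, 20) [0.678 0.186 0.409] 0.025023562265908
(265, 113) (180, 140) [0.703 0.065 0.148] 0.004048590817139635
(265, 113) (218, 83) [0.633 0.07  0.283] 0.04921569936094928
(265, 113) (160, 20) [0.664 0.092 0.382] 0.07887988199820083
(262, 100) (180, 140) [0.716 0.069 0.154] 0.03339761207408316
(262, 100) (218, 83) [0.643 0.074 0.289] 0.07308962381686139
(262, 100) (160, 20) [0.675 0.093 0.383] 0.05797850233077989
(220, 65) (180, 140) [0.723 0.152 0.21 ] 0.12010618934488401
(220, 65) (218, 83) [0.654 0.144 0.326] 0.14147095557481495
(220, 65) (160, 20) [0.689 0.147 0.401] 0.012663895302622295
0 [0.755 0.057 0.   ]
0.1 [0.721 0.063 0.1  ]
0.2 [0.687 0.069 0.2  ]
0.3 [0.653 0.074 0.3  ]
0.4 [0.619 0.08  0.4  ]
1 -0.135 0.16 [-14.4  22.9  89.9  -0.   67.2 154.2]
1 -0.135 0.047 [-14.4  31.5  96.7  -0.   51.9 154.2]
1 -0.006 0.047 [ -1.1  29.8 100.7  -0.   49.5 167.5]
-1 -0.135 0.16 [-14.4  22.9  89.9  -0.   67.2 -25.8]
-1 -0.135 0.047 [-14.4  31.5  96.7  -0.   51.9 -25.8]
-1 -0.006 0.047 [ -1.1  29.8 100.7  -0.   49.5 -12.5]
```

```bash
python3 - <<'E'
import cv2
a=cv2.imread("pics/top0.png")[0:200,160:480]; cv2.imwrite("pics/topm.png",cv2.resize(a,None,fx=2.5,fy=2.5))
a=cv2.imread("pics/side0.png")[0:220,0:330]; cv2.imwrite("pics/sidem.png",cv2.resize(a,None,fx=2.4,fy=2.4))
E
```

```text
(no output)
```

View pics/topm.png

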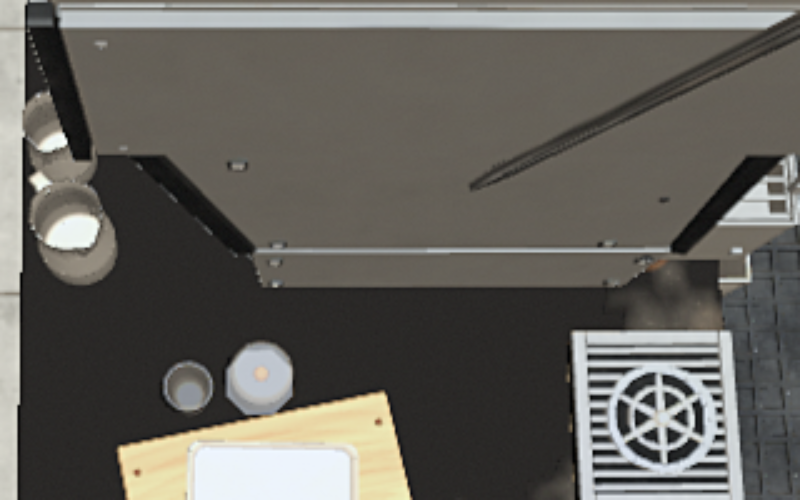

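View pics/sidem.png

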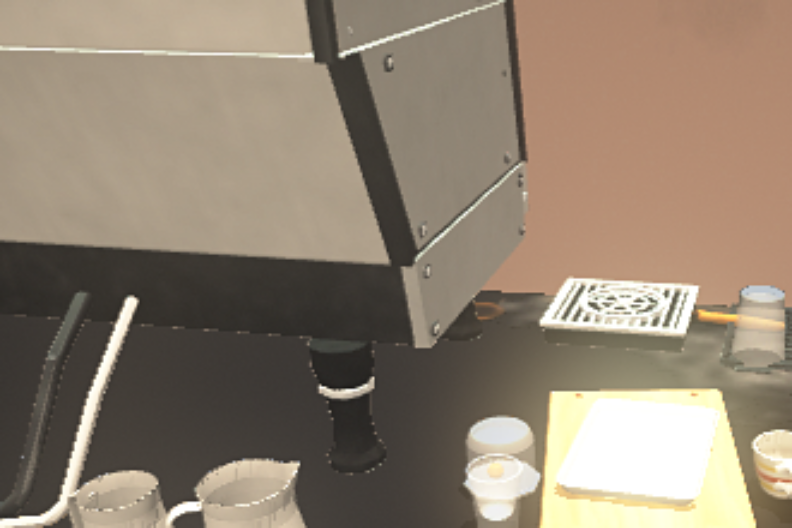

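```bash
cat >> h.py <<'E'
C=np.array([.512,.0555]);th=np.radians(101.4);u=np.array([np.cos(th),np.sin(th)]);v=np.array([-u[1],u[0]])
R=np.c_[np.r_[-v,0],[0,0,-1],np.cross(np.r_[-v,0],[0,0,-1])]
def P(a,b,z): return np.r_[C+a*u+b*v,z]
E
python3 - <<'E'
from h import *
ctrl.command_gripper(.5)
ctrl.goto(P(-.135,.005,.15),R)
print(ctrl.move_l(P(-.135,.005,.045),vel=.08,contact_N=4),ctrl.current_tool_pos(),ctrl.current_grip_width())
print(ctrl.move_l(P(-.07,.005,.045),vel=.04),ctrl.current_contact_force(),ctrl.current_t())
for n in("top","side"): cv2.imwrite(f"pics/{n}1.png",ctrl.read_camera(n))
E
python3 - <<'E'
import cv2,numpy as np
a=cv2.resize(cv2.imread("pics/top1.png")[120:270,190:340],None,fx=2.66,fy=2.66)
b=cv2.resize(cv2.imread("pics/side1.png")[120:270,180:330],None,fx=2.66,fy=2.66)
cv2.imwrite("pics/both1.png",np.hstack([a,b]))
E
```

```text
False [ 0.53408472 -0.07789188  0.04541958] 0.5004644117207077
False [-0.75292585  0.3960721  -0.0186807 ] 6.825
```

View pics/both1.png

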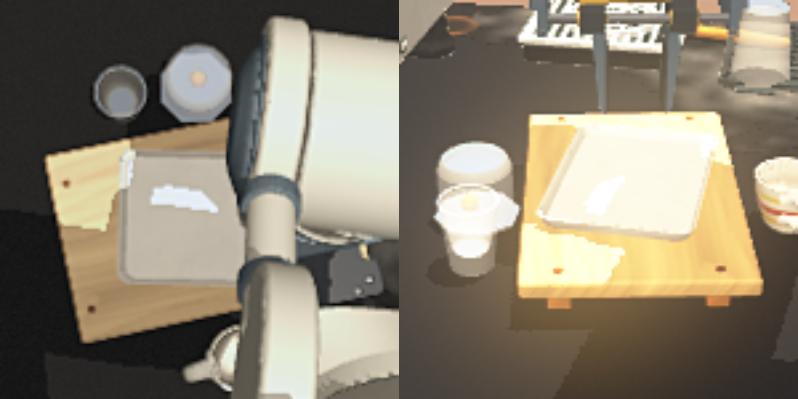

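```bash
python3 - <<'E'
from h import *
p=ctrl.current_tool_pos();print(p,(p[:2]-C)@u,(p[:2]-C)@v,proj("side",p),proj("side",P(-.07,.005,.045)),ctrl.current_t(),ctrl.current_dq(),ctrl.current_contact_force())
im=ctrl.read_camera("side")
cv2.imwrite("pics/side2.png",cv2.resize(im[60:260,160:360],None,fx=3,fy=3,interpolation=cv2.INTER_CUBIC))
E
```

```text
[ 0.5209837  -0.01425784  0.04499288] -0.07015729007716026 0.0049816849256518435 [267.56440312 172.40311497] [267.57523127 172.43117057] 6.925 [ 0.0662078  -0.05086842  0.07080653  0.10346984  0.04318147 -0.04575906] [ 0.23839134  0.00777785 -0.13207016]
```

View pics/side2.png

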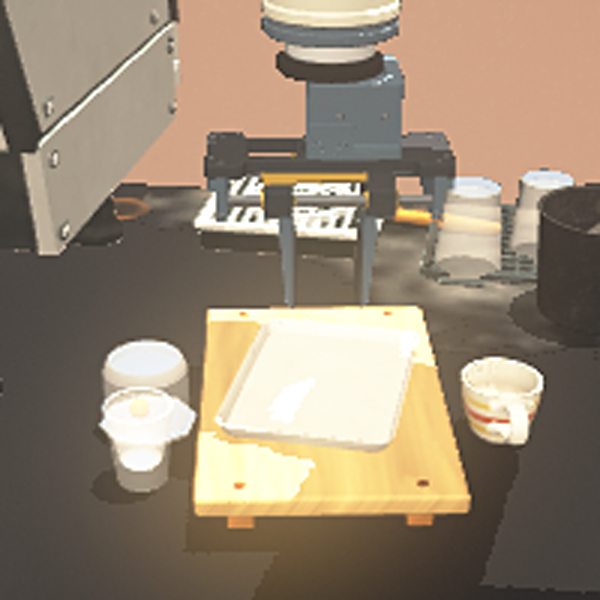

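```bash
python3 - <<'E'
from h import *
p=ctrl.current_tool_pos();print(p,proj("top",p),proj("top",p+[0,0,.13]),proj("side",p+[0,0,.13]))
t=uc((327,304),3,(160,60))
for z in(.045,.055,.065,.075): 
  q=onz("side",t,z); print(z,q,(q[:2]-C)@u,(q[:2]-C)@v)
im=ctrl.read_camera("top")
cv2.imwrite("pics/top2.png",cv2.resize(im[100:290,180:380],None,fx=3,fy=3,interpolation=cv2.INTER_CUBIC))
im=ctrl.read_camera("side")
cv2.imwrite("pics/side3.png",cv2.resize(im[120:220,210:330],None,fx=6,fy=6,interpolation=cv2.INTER_CUBIC))
E
```

```text
[ 0.52095547 -0.01423605  0.04499351] [295.66365153 197.82760776] [304.15376167 192.24137672] [268.45038549 120.35119635]
0.045 [ 0.5276139  -0.07551035  0.045     ] -0.13151186829221403 0.010589303851006343
0.055 [ 0.52471115 -0.05525514  0.055     ] -0.11108252679863377 0.009431189030885218
0.065 [ 0.52180841 -0.03499994  0.065     ] -0.09065318530505342 0.008273074210763962
0.075 [ 0.51890567 -0.01474473  0.075     ] -0.07022384381147317 0.007114959390642727
```

View pics/top2.png

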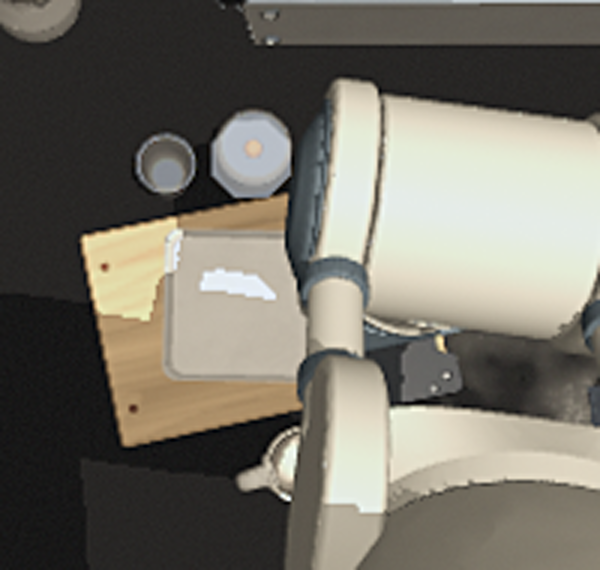

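View pics/side3.png

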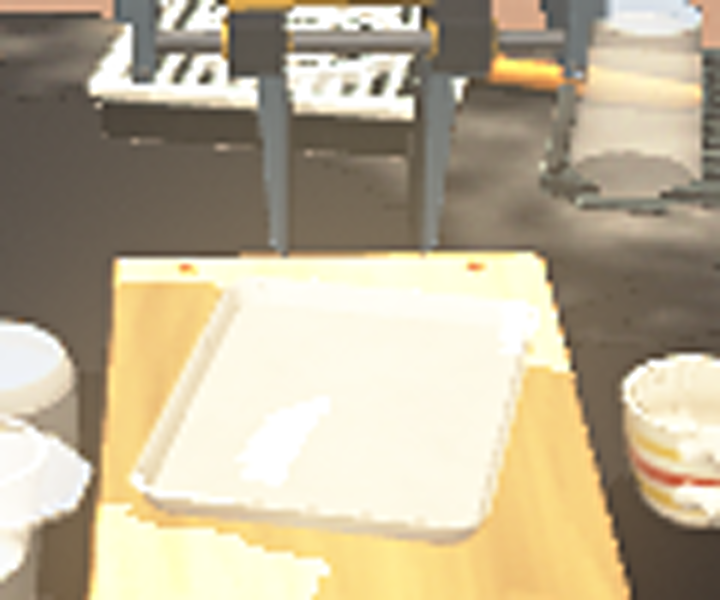

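```bash
python3 - <<'E'
from h import *
ctrl.move_l(P(-.07,.005,.09),vel=.1)
im=ctrl.read_camera("side");print(ctrl.current_t(),proj("side",ctrl.current_tool_pos()))
cv2.imwrite("pics/side4.png",cv2.resize(im[100:200,210:330],None,fx=6,fy=6,interpolation=cv2.INTER_CUBIC))
E
```

```text
7.725 [268.0175866  155.46115326]
```

View pics/side4.png

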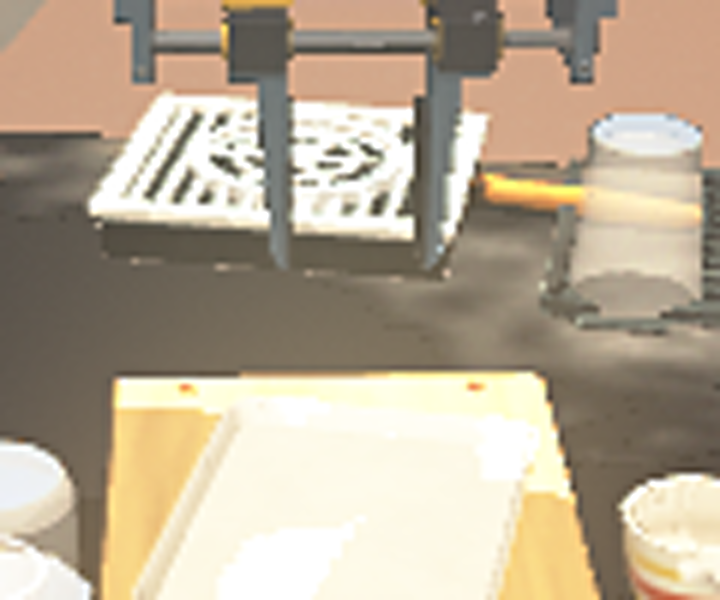

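```bash
python3 - <<'E'
from h import *
ctrl.move_l(P(-.125,.005,.09),vel=.15)
ctrl.move_l(P(-.125,.005,.047),vel=.1)
print(ctrl.move_l(P(-.125,.005,.012),vel=.02,contact_N=2.5),ctrl.current_tool_pos(),ctrl.current_contact_force(),ctrl.current_t())
im=ctrl.read_camera("side")
cv2.imwrite("pics/side5.png",cv2.resize(im[100:200,210:330],None,fx=6,fy=6,interpolation=cv2.INTER_CUBIC))
E
```

```text
False [ 0.53188266 -0.06805342  0.01209692] [ 0.76510168 -0.95525935  0.11931936] 10.725
```

View pics/side5.png

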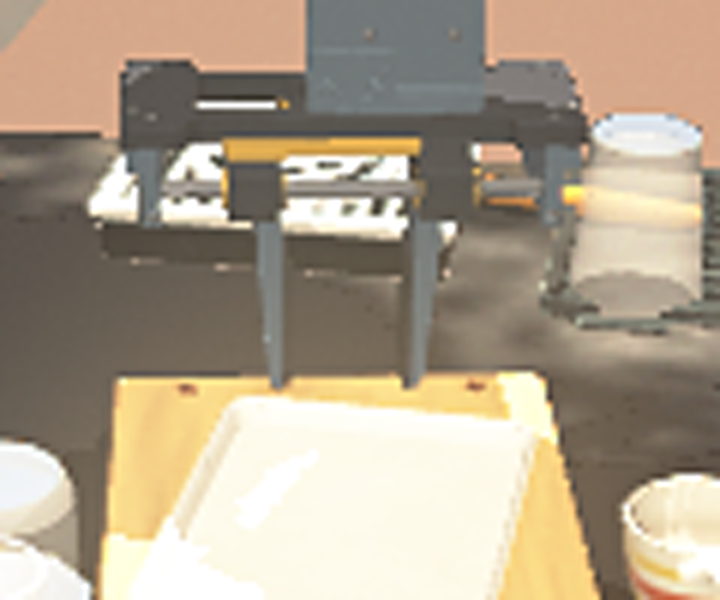

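```bash
python3 - <<'E'
from h import *
for z in(.035,.04,.045,.05):
  q=onz("side",uc((345,386),6,(210,100)),z); print(z,(q[:2]-C)@u,(q[:2]-C)@v)
print(ctrl.move_l(P(-.125,.005,.0),vel=.02,contact_N=2),ctrl.current_tool_pos(),ctrl.current_contact_force(),ctrl.current_t())
E
```

```text
0.035 -0.13531075100518633 0.006935927066907434
0.04 -0.12527809719789168 0.006409530439556495
0.045 -0.1152454433905969 0.005883133812205538
0.05 -0.10521278958330213 0.005356737184854684
True [ 0.53181693 -0.0680204   0.00437712] [-1.91030178  0.02401095  9.23294794] 11.2167
```

```bash
cat > look.py <<'E'
from h import *
import sys
k=sys.argv[1]
a=ctrl.read_camera("top");b=ctrl.read_camera("side")
cv2.imwrite(f"pics/t{k}.png",a);cv2.imwrite(f"pics/s{k}.png",b)
cv2.imwrite(f"pics/tc{k}.png",cv2.resize(a[120:270,190:350],None,fx=3.75,fy=3.75,interpolation=cv2.INTER_CUBIC))
cv2.imwrite(f"pics/sc{k}.png",cv2.resize(b[130:260,200:340],None,fx=4.4,fy=4.4,interpolation=cv2.INTER_CUBIC))
print(ctrl.current_t())
E
python3 - <<'E'
from h import *
ctrl.move_l(P(-.125,.005,.009),vel=.05)
print(ctrl.move_l(P(-.05,.005,.009),vel=.05),ctrl.current_tool_pos(),ctrl.current_contact_force(),ctrl.current_t())
E
python3 look.py 6
```

```text
False [0.51704224 0.00532069 0.00902114] [0.54545593 0.45374128 0.00111477] 13.1167
13.2167
```

View pics/tc6.png

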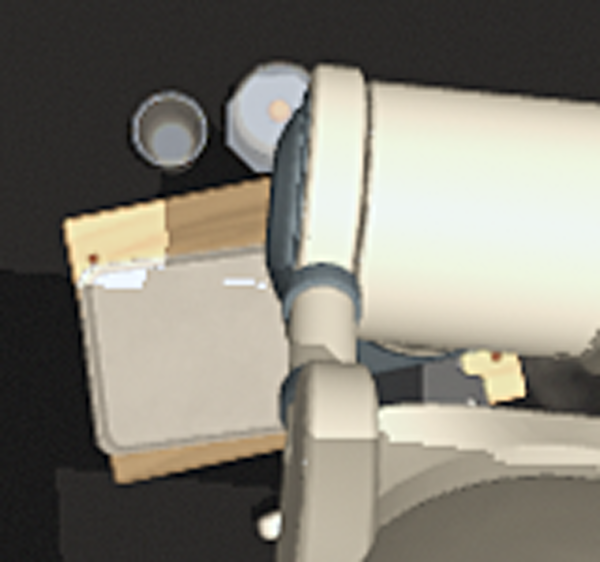

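View pics/sc6.png

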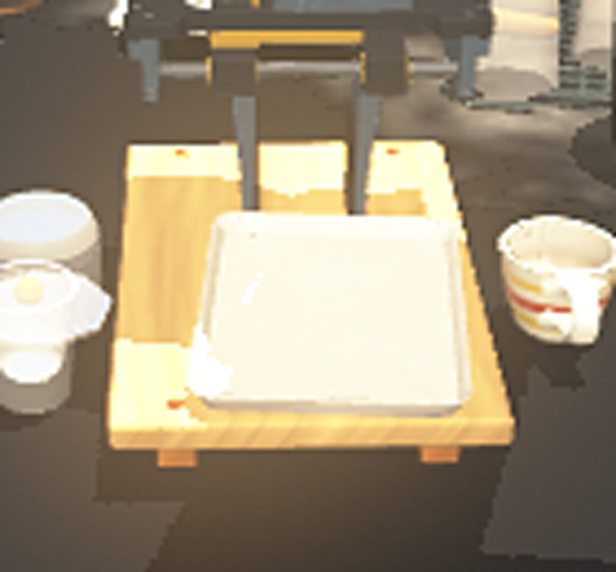

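```bash
cat >> h.py <<'E'
def uv(n,px,z):
    q=onz(n,px,z)[:2]-C; return np.array([q@u,q@v])
E
python3 - <<'E'
from h import *
np.set_printoptions(precision=4,suppress=True)
for c in((78,272),(104,453)): print("top",uv("top",uc(c,3.75,(190,120)),.052))
for c in((190,392),(467,405),(462,222),(217,212)): print("side",uv("side",uc(c,4.4,(200,130)),.052))
for c in((65,218),(117,485)): print("riser top",uv("top",uc(c,3.75,(190,120)),.04))
for c in((110,432),(514,430)): print("riser side",uv("side",uc(c,4.4,(200,130)),.04))
E
```

```text
top [ 0.1347 -0.0514]
top [0.141  0.0681]
side [ 0.134  -0.0523]
side [0.1464 0.0676]
side [-0.0179  0.0861]
side [-0.0313 -0.0394]
riser top [ 0.1372 -0.0905]
riser top [0.1377 0.0904]
riser side [ 0.1465 -0.0872]
riser side [0.1485 0.0885]
```

```bash
python3 - <<'E'
from h import *
print(ctrl.move_l(P(-.015,-.005,.009),vel=.04),ctrl.current_tool_pos(),ctrl.current_contact_force(),ctrl.current_t())
E
python3 look.py 7
```

```text
False [0.51985647 0.04166769 0.00897997] [-0.44935969 -1.48199127  0.37912838] 14.275
14.375
```

View pics/tc7.png

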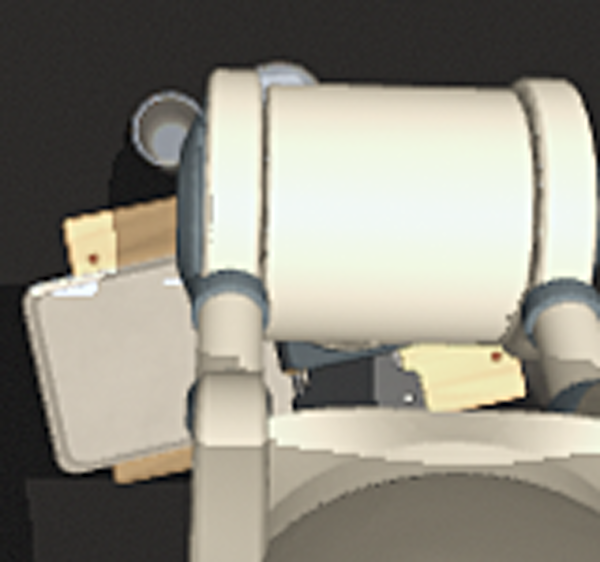

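View pics/sc7.png

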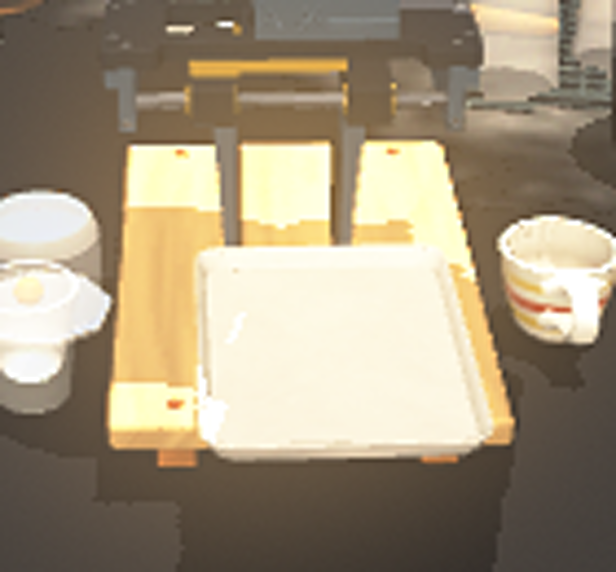

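```bash
python3 - <<'E'
from h import *
np.set_printoptions(precision=4,suppress=True)
for c in((23,293),(66,475)): print("top",uv("top",uc(c,3.75,(190,120)),.052))
for c in((200,444),(494,434),(440,248),(197,250)): print("side",uv("side",uc(c,4.4,(200,130)),.052))
E
```

```text
top [ 0.1728 -0.0451]
top [0.1678 0.0769]
side [ 0.1728 -0.0479]
side [0.168  0.0762]
side [0.0088 0.0717]
side [ 0.0084 -0.0497]
```

```bash
python3 - <<'E'
import cv2,numpy as np
b=cv2.imread("pics/s7.png")[215:240,215:325];b0=cv2.imread("pics/side0.png")[215:240,215:325]
f=lambda x:cv2.resize(x,None,fx=7,fy=7,interpolation=cv2.INTER_NEAREST)
t=cv2.imread("pics/t7.png")[165:255,190:240]
cv2.imwrite("pics/z7.png",np.vstack([f(b0),f(b)]));cv2.imwrite("pics/zt7.png",cv2.resize(t,None,fx=6,fy=6,interpolation=cv2.INTER_NEAREST))
E
```

```text
(no output)
```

View pics/z7.png

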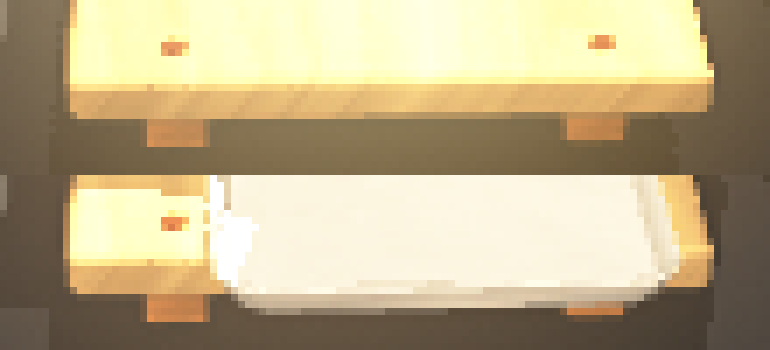

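View pics/zt7.png

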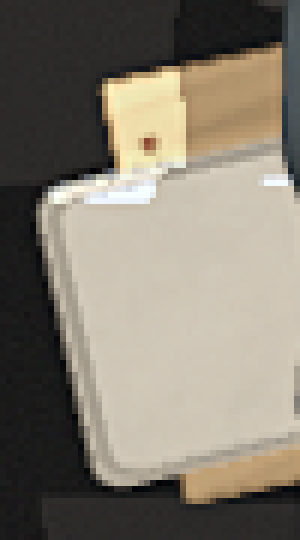

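```bash
python3 - <<'E'
from h import *
np.set_printoptions(precision=4,suppress=True)
o=(215,215)
for c,z in(((68,84),.04),((713,77),.04),((300,83),.04),((300,112),.052),((300,137),.04),((600,112),.052),((600,133),.04)): print(c,uv("side",uc(c,7,o),z))
E
```

```text
(68, 84) [ 0.1425 -0.088 ]
(713, 77) [0.1426 0.0894]
(300, 83) [ 0.1433 -0.0243]
(300, 112) [ 0.1734 -0.0251]
(300, 137) [ 0.1681 -0.0249]
(600, 112) [0.1749 0.0538]
(600, 133) [0.1679 0.0553]
```

```bash
python3 - <<'E'
from h import *
ctrl.move_l(P(-.006,-.007,.009),vel=.03); ctrl.sleep(.2)
print(ctrl.current_tool_pos(),ctrl.current_contact_force())
ctrl.move_l(P(-.05,-.007,.009),vel=.06)
ctrl.move_l(P(-.06,-.007,.12),vel=.12)
ctrl.goto(P(-.25,.06,.2),R)
E
python3 look.py 8
```

```text
[0.52005703 0.05096148 0.00899255] [ 0.29489377 -0.87446223  0.45584977]
17.9667
```

View pics/tc8.png

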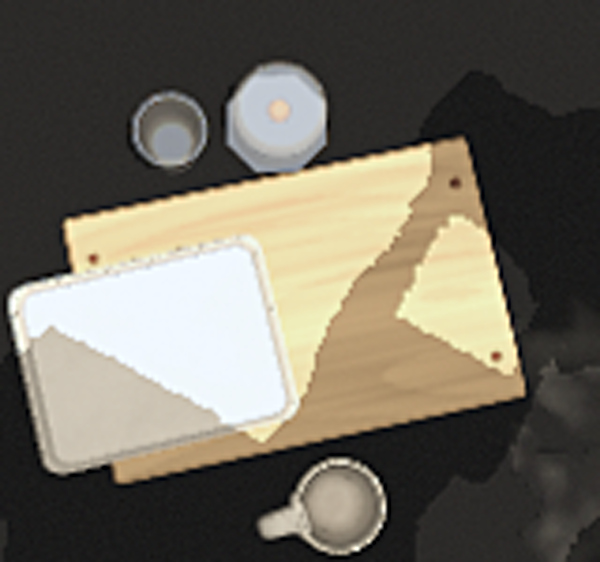

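View pics/sc8.png

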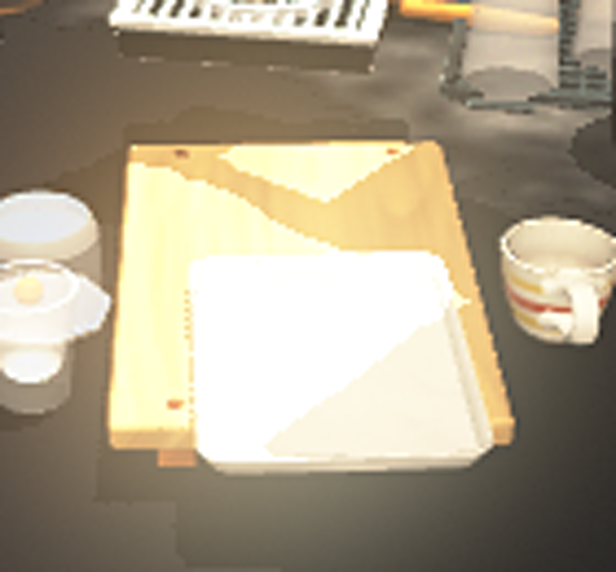

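```bash
python3 - <<'E'
from h import *
np.set_printoptions(precision=4,suppress=True)
for c in((6,286),(49,478),(302,412),(254,232)): print("top",uv("top",uc(c,3.75,(190,120)),.052))
# straight edges: front edge points mid
for c in((17,335),(36,425)): print("front",uv("top",uc(c,3.75,(190,120)),.052))
for c in((80,300),(105,425)): print("riser",uv("top",uc(c,3.75,(190,120)),.04))
for n,k in(("s",8),):
  a=cv2.imread("pics/s8.png")[215:245,215:325]; cv2.imwrite("pics/z8.png",cv2.resize(a,None,fx=7,fy=7,interpolation=cv2.INTER_NEAREST))
  a=cv2.imread("pics/t8.png")[165:255,185:275]; cv2.imwrite("pics/zt8.png",cv2.resize(a,None,fx=6,fy=6,interpolation=cv2.INTER_NEAREST))
E
```

```text
top [ 0.1828 -0.0519]
top [0.1789 0.0765]
top [0.0094 0.0687]
top [ 0.0155 -0.0538]
front [ 0.1818 -0.0188]
front [0.1807 0.0413]
riser [ 0.138  -0.0342]
riser [0.1378 0.0504]
```

View pics/z8.png

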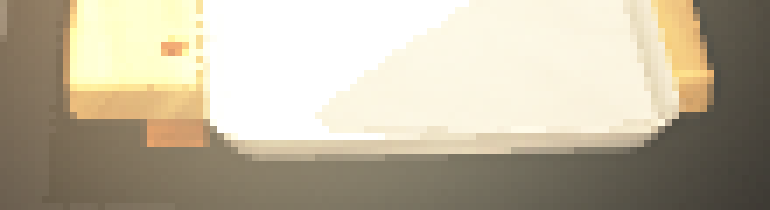

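View pics/zt8.png

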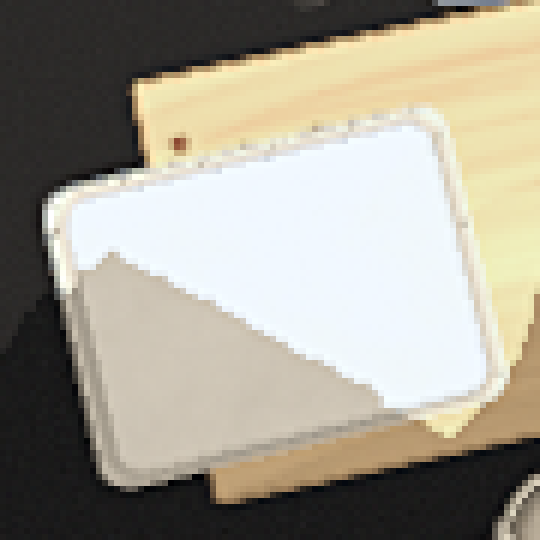

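```bash
python3 - <<'E'
from h import *
print(uv("side",uc((300,137),7,(215,215)),.052),uv("side",uc((300,156),7,(215,215)),.04),ctrl.current_contact_force(),ctrl.current_t())
ctrl.sign_off()
E
```

```text
[ 0.18438066 -0.02537899] [ 0.17651107 -0.02515605] [-0.83633177  0.4740774   0.40048068] 17.9667
the job is handed in; nothing more can be done
```

I pushed the tray along the riser from behind with the half-open fingers. Pushing on the askew rear edge squared it up. Then I backed the hand off, lifted it clear, and handed the job in at about 18 s. No verdict came back.

| Check | Last measurement | Allowed |
|---|---|---|
| Overhang past the riser's left end | about 43 mm (top camera), about 38 mm (side camera) | 30–50 mm |
| Squareness to the riser | within about 2° | 8° |
| Tray middle off the riser's centre line | about 10 mm, towards the robot | 30 mm |

The tray looks flat in both views. The jar, shot glass and cup appear in the same places in the pictures as at the start.

**Disagreements:**
- **Cameras:** the two views differ by about 5 mm on the overhang, because they place the riser's end differently. Both readings are within the limit.
- **Fingertip height:** the fingertips, open to half, sat about 35 mm higher than the reported tool point, so my first pass went over the tray without touching it. I found the real height by touching the riser lightly (about 9 N), and pushed at that height.

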